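# Hook the tool chest shut and hold spring dividers on its pencil lines

## Task

Swing the hook on the front of the wooden chest down until it rests on its stud, so that the lid is held shut. Then draw the spring dividers (the pair with straight, pointed legs, not the bow-legged calipers) out of the tool block, squeeze their legs to the spacing of the two pencil lines on the lid, and finish holding them upright and steady there, one point on each line, just touching the lid or a hair above it and without digging the points in: I will run the nut down while you hold, so do not let go. Leave the calipers and the other tools where they are.

Things in the scene. Friction and masses are not known exactly. Their poses are not given: they have to be found in the camera images.
- chest: closed pale wooden tool chest, fixed: 170 (own x) x 240 (own y) x 110 mm high. Origin under the centre of its bottom, z up. The front, with the hook, is the face at own x = -85 mm. The top 30 mm is the lid, hinged at own x = +85 mm and lying closed by its weight; the flat lid top is 110 mm above the bench.
- hook (a joint): angle (rad) of the steel swing hook on the chest front: 0 = closed, resting on its stud (a stop); grows as it swings up, to 2.0. Starts at 1.0 to 1.6 and stays where left (0.035 N m friction). It turns parallel to the front face. At value q the bar runs from the pivot in direction (own y: cos(q - 0.61), own z: sin(q - 0.61)) of the chest. To close it, push its upper side down.
- hook_pivot (a point): the hook's pivot on the lid's front, at chest own (-97, -30, 97) mm. The hook is a 6 mm round bar 80 mm long, its centre plane 12 mm out from the front face; its outer part bows 7 mm to the upper side of the line from the pivot; pivot pin and stud reach 19 mm out.
- hook_end (a point): on the hook bar's centre line, 75 mm from the pivot, just short of the downturned tip; closed, it lies just above the stud
- line_a: one of two parallel pencil lines on the lid top, 40 mm long along its own x (the chest's own x) and 2 mm wide; origin at the middle of the line, on the lid surface. It is 15 to 24 mm to the chest's +y side of the lid's middle, and 15 mm from the middle towards the front.
- line_b: the other pencil line, the same, 15 to 24 mm to the chest's -y side of the lid's middle; the lines are 30 to 48 mm apart
- block: fixed wooden tool block, 150 (own x) x 120 (own y) x 55 mm high, origin under its centre. Two slots in its top, 10 x 87 mm and 40 mm deep, long side along own y, at own x = -40 and +40 mm: the dividers stand in one, the calipers in the other.
- dividers: steel spring dividers, 140 mm tall, 80 to 110 g, standing points down (leaning up to 0.06 rad) in a slot. Origin on the pivot in the round bow spring at the top, z up, legs spread along own y. Bow 27 mm across, 8 mm wide, its top 13.5 mm above the origin. Straight legs, 6 mm thick (own y), 8 mm wide (own x), each hinged at the origin. Grip both legs from outside, 30 to 60 mm below the origin.
- point_l (a point): the point of the dividers' own +y leg. With each leg at angle a from own z, a point lies 130 mm down and 7 mm outside a line through the origin (gap = 2 (7 cos a + 130 sin a) mm), the leg's outer face 10 mm outside that line. At rest a = 0.201: points 66 mm apart, 126 mm below the origin; legs 40 mm over their outer faces 50 mm below the origin.
- point_r (a point): the point of the dividers' own -y leg. Legs are sprung apart, 4 N m/rad each: squeezed 50 mm below the origin they take about 6 N for a 48 mm gap, 11 N for 30 mm; let go, they spring back; stop at 17 mm. A thin screw rod crosses the legs 76 mm below the origin; its 13 mm nut, run back, stands 15 to 40 mm outside this leg.
- calipers: steel outside calipers, same height and bow as the dividers but with legs bowed outward to 86 mm; stand in the other slot; origin in the bow, 126 mm above the slot's floor. To be left alone.
- tape: loose roll of tape lying flat, 92 mm across, 24 mm high; to be left alone
- pull: loose steel bow handle lying flat, 105 x 37 mm, 9 mm thick; to be left alone
- screwdriver: loose screwdriver lying on the bench; to be left alone
- square: loose try square lying flat, wooden stock 110 mm, steel blade 150 mm; to be left alone
- pencil_cup: cup of pencils, 80 mm across, 100 mm high (pencils to 190 mm); to be left alone
- jar: jar with a lid, 86 mm across, 100 mm high; to be left alone
- bottle: bottle with a cap, 60 mm across, 160 mm high; to be left alone

How it is judged (in metres and radians):
On the way, in this order (a step that is already met when the one before it is completed fails the run):
1. the hook is swung down onto its stud while the dividers still stand in the block (value of joint hook below 0.06 rad and distance of dividers from where it was at the start of the episode below 0.02 m), for 0.2 s.
2. the dividers are drawn up out of the block, held in the fingers (value of joint hook below 0.06 rad and contact force between dividers and the fingers above 2 N and distance of dividers from where it was at the start of the episode above 0.05 m and height (world z) of dividers above 0.2 m and contact force between dividers and block below 0.1 N), for 0.2 s.
At the end, for the whole second after the job is handed in: Hook within 0.06 rad of closed. Dividers held by the fingers (over 2 N), still, upright within 0.35 rad, clear of the block, under 8 N on the chest; each point within 3 mm of its own line across it, 16 mm of its middle along it, and -2 to 6 mm above the lid. All through the last second (value of joint hook below 0.06 rad and contact force between dividers and the fingers above 2 N and contact force between dividers and chest below 8 N and contact force between dividers and block below 0.1 N and angle between dividers's own z axis and vertical below 0.35 rad and linear speed of dividers below 0.02 m/s and angular speed of dividers below 0.2 rad/s and ((y of point_l in the frame of line_a between -0.003 and 0.003 m and x of point_l in the frame of line_a between -0.016 and 0.016 m and z of point_l in the frame of line_a between -0.002 and 0.006 m and y of point_r in the frame of line_b between -0.003 and 0.003 m and x of point_r in the frame of line_b between -0.016 and 0.016 m and z of point_r in the frame of line_b between -0.002 and 0.006 m) or (y of point_l in the frame of line_b between -0.003 and 0.003 m and x of point_l in the frame of line_b between -0.016 and 0.016 m and z of point_l in the frame of line_b between -0.002 and 0.006 m and y of point_r in the frame of line_a between -0.003 and 0.003 m and x of point_r in the frame of line_a between -0.016 and 0.016 m and z of point_r in the frame of line_a between -0.002 and 0.006 m))); the arm keeps its last pose, push and grip.
It fails at once if the calipers or another bystander tool is moved more than 30 mm (distance of any of calipers, tape, pull, screwdriver, square, pencil_cup, jar, bottle from where it was at the start of the episode above 0.03 m).
It fails at once if the dividers' points are dug into the chest (more than 20 N) (contact force between dividers and chest above 20 N).
It also fails if it takes over 66 s, if anything falls off the work surface, if the arm or the gripper's body presses on something with over 40 N, if the wrist force passes 120 N, or if a joint passes its speed limit or range.

## Robot

A 6-joint arm with a two-finger parallel gripper is mounted at the origin on the work surface. World frame = base frame: x ahead of the robot, y to its left, z up, the work surface at z = 0. Lengths are in mm, angles in rad, forces in N, time in s.
With the tool pointing down it reaches from about 275 to 875 mm from the base axis. Payload 12.5 kg.
Tool frame: the origin (TCP) lies between the finger pads; the fingertips stand 17 mm ahead of it and the grasp point (between the pads) lies 2 mm behind it; z points along the fingers, y is the line along which they close (so a half turn about z gives the same grasp; the last joint's range is limited). The gripper opens to 85 mm and grips with 20 to 120 N. Pads are 22 mm wide; open, the fingers measure 114 mm over their backs; the gripper's body (76 mm by 85 mm) begins 54 mm behind the grasp point. The pads swing forward as they close: fully open they stand 13 mm farther back than shut.
Start: joints at [1.051, 0.351, 1.652, -0, 1.139, -0.085], TCP at [231.644, 498.824, 248.29] pointing down, gripper open.
Joint ranges: [-2.75, 2.75], [-0.79, 2.1], [0.01, 2.65], [-1.57, 4.71], [0.07, 3.14], [-2.87, 2.87]. Speed limits (rad/s): [2.22, 2.22, 2.79, 3.14, 3.14, 3.14].

## Interface

Orientations are given as a unit quaternion [x, y, z, w].
In Python, from cell import bot gives the robot as it stands.
- The arm moves only by the tool carry_out, never from a script. Its arguments are lists of equal length, an entry for each row: "translation": the shift along the world's x, y, z in mm, a list of three; "twist": the turn about the world's z in degrees. In form: {"translation": [[x, y, z], ...], "twist": [twist, ...]}. A call has exactly 10 rows; each row is the pose to reach, as a shift and turn from the pose commanded when the call began; what a row does not reach only later rows make up. A row lasts 1/8 s, in which the tool goes at most 62.5 mm and 10.7 degrees, less where a joint would pass 70% of its speed; a pose out of reach is approached as far as the arm can. A call with a gripper value outside its range is refused whole. "jaw" is the opening, from -1 (shut) to 1 (fully open), so that 0 is half open, set as the call begins (left out, the last holds). The fingers move at their own pace and stop on an object; "grip_force" is the grip in N (left out, the last holds). Time passes only in rows, so rows that repeat a pose let the fingers close, or fill a call up. It gives the time, the measured TCP pose, the force, the opening and the grip force at its end, in the units of the state.
- bot.get_obs(): the state, without advancing time (a new reading comes with each control period).
- bot.capture(name): name is "side" or "top" or "wrist"; returns a dict with "frame" (400x640x3 uint8, red, green, blue), "intrinsics" (3x3 intrinsics, pixels), "world_from_camera" (4x4, takes a point from camera to world coordinates). Camera axes: x right, y down, z forward; pixel columns grow to the right and rows downward; lengths in mm; the calibration is good to about 2 mm. A picture is of the moment at which its call begins. There is no depth.
- bot.job_done(): hands the job in; it is judged then, once.
The state is a dict: "time_s": time; "joint_positions": joint angles; "qvel": joint speeds; "tau": joint torques, N m; "tcp_pos": TCP position; "orientation": TCP orientation; "contact_force": force on the tool from outside, world axes, zero at the start; "torque": the same for the moment, N m; "gripper_width": finger opening in mm; "gripper_force": force on a finger pad.
Only numpy, scipy, OpenCV 4.12 (cv2) and the standard library are available. Lean on these libraries where they do the work, as an engineer would, in place of code of your own. Each camera call takes 0.05 s, during which the arm holds its last target. There are 200 camera calls.

## Working session

There is one attempt and no reset: what is moved stays moved. The work goes in short steps, Python scripts to look and compute and a tool call to move; the robot and the scene stay as the last step left them, time stands still between calls to the robot, and variables do not carry over. Pictures are saved under pics/ and viewed, at most 12 in all, crops included, and the job is handed in when it is done.

Besides the shell and the picture viewer there is one more tool, called after "Request:" as name(argument=value, ...) on one line, values as JSON. carry_out: Moves the arm, as the interface text tells. Its arguments: {"type":"object","properties":{"translation":{"type":"array","items":{"type":"array","items":{"type":"number"}}},"twist":{"type":"array","items":{"type":"number"}},"jaw":{"type":"number"},"grip_force":{"type":"number"}},"required":["translation","twist"]}

```bash
mkdir -p pics && ls && python3 - <<'E'
from cell import bot
import cv2,json,numpy as np
o=bot.get_obs();print({k:np.round(v,3).tolist() for k,v in o.items()})
ims=[]
for n in ["top","side","wrist"]:
    c=bot.capture(n);np.savez(f"pics/{n}0.npz",**c)
    cv2.imwrite(f"pics/{n}0.png",c["frame"][:,:,::-1])
    print(n,np.round(c["intrinsics"],1).tolist(),np.round(c["world_from_camera"],3).tolist())
E
```

```text
pics
{'time_s': 0.0, 'joint_positions': [1.051, 0.351, 1.652, -0.0, 1.139, -0.085], 'qvel': [0.001, -0.003, 0.001, 0.0, -0.001, 0.0], 'tau': [-0.001, -50.611, -29.14, -0.0, 0.005, -0.0], 'tcp_pos': [231.486, 498.554, 247.731], 'orientation': [0.216, 0.976, -0.001, -0.0], 'contact_force': [0.145, -0.951, -0.195], 'torque': [0.008, 0.024, 0.046], 'gripper_force': 0.0, 'gripper_width': 85.258}
top [[364.3, 0.0, 321.0], [0.0, 364.3, 194.2], [0.0, 0.0, 1.0]] [[0.03, -0.991, 0.132, 457.718], [-0.999, -0.026, 0.029, -14.849], [-0.025, -0.133, -0.991, 1212.17], [0.0, 0.0, 0.0, 1.0]]
side [[517.7, 0.0, 318.7], [0.0, 517.7, 193.5], [0.0, 0.0, 1.0]] [[0.937, -0.21, 0.278, 211.781], [-0.348, -0.604, 0.717, -952.883], [0.017, -0.769, -0.639, 949.319], [0.0, 0.0, 0.0, 1.0]]
wrist [[345.5, 0.0, 320.8], [0.0, 345.5, 204.5], [0.0, 0.0, 1.0]] [[0.422, 0.866, 0.268, 163.549], [0.907, -0.403, -0.124, 531.296], [0.0, 0.295, -0.955, 372.385], [0.0, 0.0, 0.0, 1.0]]
```

View pics/top0.png

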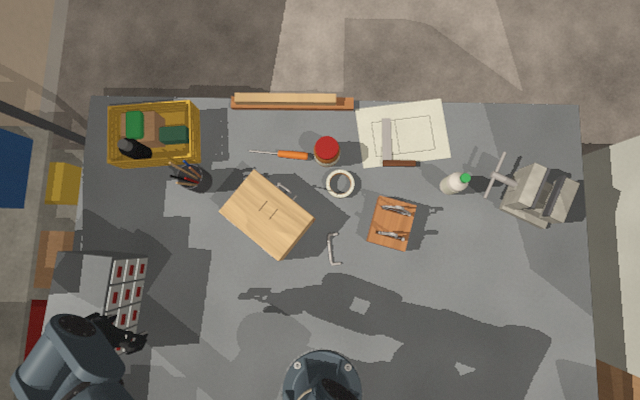

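View pics/side0.png

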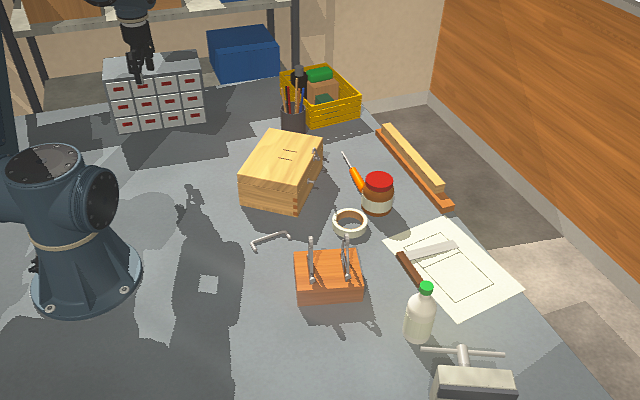

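The top view shows the chest around (266,214) with the hook on its upper-right face (~(285,188)), facing away from the robot, and the block at (393,222) with two tools in it. In the side view the hook is at ~(320,155), and the block's tools are at (310,260) and (346,257). Next I'll enlarge these areas.

```bash
python3 - <<'E'
import cv2,numpy as np
t=cv2.imread("pics/top0.png");s=cv2.imread("pics/side0.png")
f=lambda im,x,y,w,h,k:cv2.resize(im[y:y+h,x:x+w],None,fx=k,fy=k,interpolation=cv2.INTER_CUBIC)
a=f(t,215,165,100,75,4);b=f(t,350,185,100,75,4);c=f(s,235,120,100,75,4);d=f(s,285,225,100,75,4)
cv2.imwrite("pics/crop1.png",np.vstack([np.hstack([a,b]),np.hstack([c,d])]))
E
```

```text
(no output)
```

View pics/crop1.png

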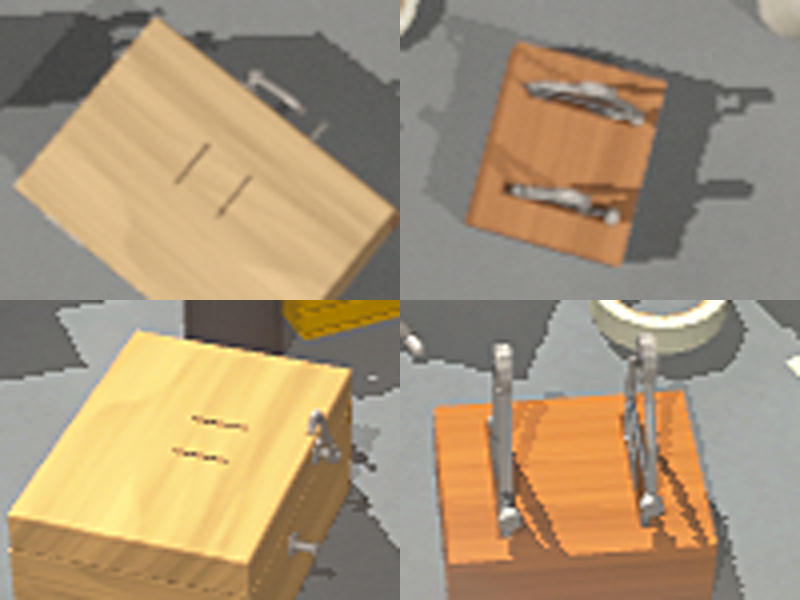

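The crop shows two pencil lines on the lid, the open hook and stud on the face towards +x/-y, and the tools in the block. The narrower tool nearer the robot, at top px (490,234), looks like the dividers. Next I'll measure by casting rays.

```bash
cat > h.py <<'E'
import numpy as np,cv2
def load(f):
    d=np.load(f);return d["frame"],d["intrinsics"],d["world_from_camera"]
def ray(K,T,p):
    p=np.atleast_2d(p).astype(float)
    d=np.c_[(p[:,0]-K[0,2])/K[0,0],(p[:,1]-K[1,2])/K[1,1],np.ones(len(p))]@T[:3,:3].T
    return T[:3,3],d
def plane(K,T,p,z):
    o,d=ray(K,T,p);return o+d*((z-o[2])/d[:,2])[:,None]
def proj(K,T,P):
    q=(np.atleast_2d(P)-T[:3,3])@T[:3,:3];q=q@K.T;return q[:,:2]/q[:,2:]
def tri(c1,p1,c2,p2):
    o1,d1=ray(*c1,p1);o2,d2=ray(*c2,p2);A=np.c_[d1[0],-d2[0]];s=np.linalg.lstsq(A,o2-o1,rcond=None)[0]
    a=o1+d1[0]*s[0];b=o2+d2[0]*s[1];return (a+b)/2,np.linalg.norm(a-b)
E
python3 - <<'E'
from h import *
f,K,T=load("pics/top0.npz");fs,Ks,Ts=load("pics/side0.npz")
hsv=cv2.cvtColor(f,cv2.COLOR_RGB2HSV)
roi=np.zeros(f.shape[:2],np.uint8);roi[165:265,212:320]=1
# hand reading of lid corners, top
g=lambda n,p,z:print(n,np.round(plane(K,T,p,z),1).tolist())
g("lid A,C,L",[[253.7,169.2],[314.2,218],[218.5,211.2]],110)
lid=((hsv[...,0]>12)&(hsv[...,0]<28)&(hsv[...,1]>60)&(hsv[...,2]>150)&(roi>0)).astype(np.uint8)
c=max(cv2.findContours(lid,0,2)[0],key=cv2.contourArea);q=cv2.approxPolyDP(cv2.convexHull(c),4,True)[:,0];print(q.tolist());g("lid poly",q,110)
# pencil lines: dark pixels inside eroded lid hull
def lines(f,K,T,box):
    x0,y0,x1,y1=box;gr=cv2.cvtColor(f,cv2.COLOR_RGB2GRAY).astype(np.int16);bg=cv2.medianBlur(gr.astype(np.uint8),11).astype(np.int16)
    m=((bg-gr)>30).astype(np.uint8);k=np.zeros_like(m);k[y0:y1,x0:x1]=m[y0:y1,x0:x1]
    n,l,s,ce=cv2.connectedComponentsWithStats(k)
    for i in range(1,n):
        if s[i,4]>5:
            w=(bg-gr)[l==i];ys,xs=np.where(l==i);P=plane(K,T,np.c_[xs,ys],110)[:,:2];m=np.average(P,axis=0,weights=w)
            v=np.linalg.svd(P-m)[2][0];t=(P-m)@v;print("line",s[i,4],np.round(m,1),"ang",np.round(np.degrees(np.arctan2(v[1],v[0])),1),"len",np.round(np.ptp(t),1),"mid",np.round(m+v*(t.max()+t.min())/2,1))
lines(f,K,T,(250,195,285,225));lines(fs,Ks,Ts,(270,140,305,170))
# block corners (top, z=55)
cr=lambda x,y:[350+(x-400)/4,185+y/4]
g("block",[cr(520,42),cr(667,82),cr(625,265),cr(468,220)],55)
crs=lambda x,y:[285+(x-400)/4,225+(y-300)/4]
for n,a,b in [("near",cr(540,180),crs(502,350)),("far",cr(598,85),crs(646,340))]: print(n,tri((K,T),a,(Ks,Ts),b))
E
```

```text
lid A,C,L [[677.7, 228.4, 110.0], [531.9, 36.1, 110.0], [544.5, 329.3, 110.0]]
[[254, 169], [313, 217], [279, 260], [219, 212]]
lid poly [[678.4, 227.5, 110.0], [534.8, 39.8, 110.0], [403.4, 137.3, 110.0], [542.1, 327.6, 110.0]]
line 14 [566.1 194.8] ang 142.6 len 34.5 mid [565.6 195.2]
line 13 [540.7 162.7] ang 142.5 len 36.3 mid [542.  161.7]
line 18 [564.3 193.7] ang -35.9 len 39.4 mid [565.6 192.8]
line 18 [540.3 160.8] ang -37.7 len 38.7 mid [540.6 160.5]
block [[613.3, -169.1, 55.0], [584.4, -285.4, 55.0], [439.9, -252.2, 55.0], [471.2, -129.6, 55.0]]
near (array([ 499.0482864 , -173.9797098 ,  130.49749725]), np.float64(4.175543711141024))
far (array([ 568.74875394, -212.54513378,  151.31590746]), np.float64(3.178244733324829))
```

Request:
carry_out(translation=[[30,-30,0],[70,-70,0],[115,-115,0],[160,-160,0],[205,-205,0],[250,-250,0],[290,-295,0],[330,-335,0],[360,-365,0],[380,-385,0]], twist=[-2,-4,-6,-8,-10,-12,-12,-12,-12,-12], jaw=-1)

```text
time_s: 1.4
tcp_pos: [612.7, 112.1, 247.8]
orientation: [0.317, 0.948, -0.0, -0.0]
contact_force: [0.0, 0.1, 0.1]
gripper_width: -0.1
gripper_force: 0.0
```

```bash
python3 - <<'E'
from h import *
from cell import bot
o=bot.get_obs();print({k:np.round(o[k],3).tolist() for k in ["time_s","tcp_pos","orientation","contact_force","gripper_width","joint_positions"]})
for n in ["wrist","top","side"]:
    c=bot.capture(n);np.savez(f"pics/{n}1.npz",**c)
    if n=="wrist": cv2.imwrite("pics/wrist1.png",c["frame"][:,:,::-1])
E
```

```text
{'time_s': 1.4, 'tcp_pos': [612.652, 112.1, 247.795], 'orientation': [0.317, 0.948, -0.0, -0.0], 'contact_force': [0.043, 0.116, 0.131], 'gripper_width': -0.116, 'joint_positions': [0.106, 0.484, 1.452, -0.0, 1.206, -0.819]}
```

View pics/wrist1.png

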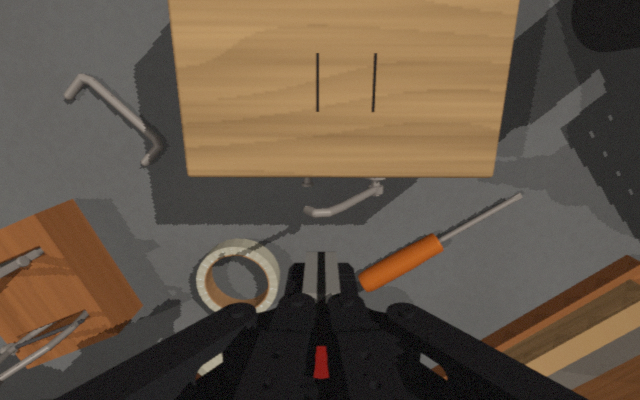

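The wrist view shows the lid's front edge from (188,177) to (493,177), hook pivot at (377,186), hook tip at (308,212) and stud at (307,182). The pencil lines are at x≈318 and x≈375, between y=53 and y=111.

```bash
python3 - <<'E'
from h import *
f,K,T=load("pics/wrist1.npz")
E=plane(K,T,[[188,177],[493,177]],110)[:,:2];print("front corners",E.round(1),np.linalg.norm(E[0]-E[1]))
y=(E[0]-E[1])/np.linalg.norm(E[0]-E[1]);x=np.array([y[1],-y[0]]);print("yaw own x",np.degrees(np.arctan2(x[1],x[0])))
c=E.mean(0)+85*x;print("centre",c)
# line detection
gr=cv2.cvtColor(f,cv2.COLOR_RGB2GRAY).astype(int)
for x0 in (305,362):
    sub=gr[45:120,x0:x0+28];m=sub<sub.mean()-50;ys,xs=np.where(m);P=plane(K,T,np.c_[xs+x0,ys+45],110)[:,:2]
    mid=P.mean(0);v=np.linalg.svd(P-mid)[2][0];t=(P-mid)@v;mid=mid+v*(t.max()+t.min())/2
    print("line",mid.round(1),np.degrees(np.arctan2(v[1],v[0])).round(1),np.ptp(t).round(1),"own",((mid-c)@x).round(1),((mid-c)@y).round(1))
# hook: plane own x=-97
o,d=ray(K,T,[[377,184],[312,212],[307,182]])
for di in d:
    s=((c-97*x-o[:2])@x)/(di[:2]@x);p=o+s*di;print("hook own y,z",((p[:2]-c)@y).round(1),p[2].round(1))
print("tcp own",(np.array([612.7,112.1])-c)@x,(np.array([612.7,112.1])-c)@y)
E
```

```text
front corners [[537.8  40.8]
 [680.2 229.8]] 236.62592535743585
yaw own x 142.98295218415328
centre [541.12534273 186.47088191]
line [543.1 162.6] -37.1 39.2 own -15.9 17.8
line [567.5 195. ] -37.3 39.2 own -15.9 -22.7
hook own y,z -33.0 83.8
hook own y,z 21.0 159.9
hook own y,z 27.4 76.4
tcp own -101.92442843573679 16.290197257912777
```

Request:
carry_out(translation=[[3,3,-15],[3,3,-30],[3,3,-45],[3,3,-60],[3,3,-75],[3,3,-90],[3,3,-105],[3,3,-120],[3,3,-132],[3,3,-138]], twist=[0,0,0,0,0,0,0,0,0,0])

```text
time_s: 2.8
tcp_pos: [614.5, 116.8, 109.4]
orientation: [0.317, 0.949, -0.0, -0.0]
contact_force: [-0.1, -0.1, 1.4]
gripper_width: 0.1
gripper_force: 0.4
```

Request:
carry_out(translation=[[0,0,-1],[0,0,-2],[0,0,-3],[0,0,-4],[0,0,-4],[0,0,-5],[0,0,-5],[0,0,-6],[0,0,-6],[0,0,-6]], twist=[0,0,0,0,0,0,0,0,0,0])

```text
time_s: 4.05
tcp_pos: [614.6, 116.8, 104.3]
orientation: [0.317, 0.949, -0.0, -0.0]
contact_force: [0.6, 0.6, 0.0]
gripper_width: 0.0
gripper_force: 0.1
```

Request:
carry_out(translation=[[0,0,-1],[0,0,-1],[0,0,-2],[0,0,-2],[0,0,-3],[0,0,-3],[0,0,-4],[0,0,-4],[0,0,-4],[0,0,-4]], twist=[0,0,0,0,0,0,0,0,0,0])

```text
time_s: 5.3
tcp_pos: [614.6, 116.8, 100.3]
orientation: [0.317, 0.949, -0.0, -0.0]
contact_force: [-0.2, -0.2, 0.1]
gripper_width: -0.4
gripper_force: 0.1
```

```bash
python3 - <<'E'
from h import *
from cell import bot
c=bot.capture("wrist");np.savez("pics/wrist2.npz",**c);d=bot.capture("side");np.savez("pics/side2.npz",**d)
a=cv2.resize(c["frame"],(600,375));b=cv2.resize(d["frame"][115:185,250:350],(300,210),interpolation=cv2.INTER_CUBIC)
o=np.zeros((600,600,3),np.uint8);o[:375]=a;o[375:585,:300]=b
cv2.imwrite("pics/hook2.png",o[:,:,::-1]);print(bot.get_obs()["contact_force"])
E
```

```text
[-0.27764065  0.05709855  1.09899268]
```

View pics/hook2.png

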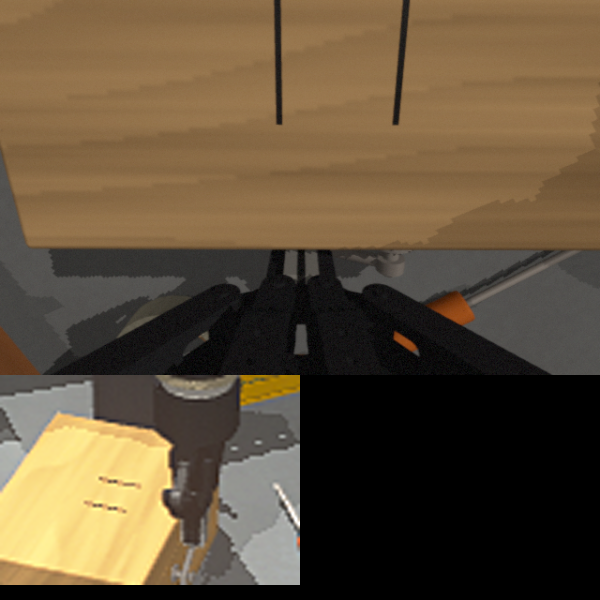

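The hook bar runs under the fingertips (visible at the right of the fingers at (360,258)) and is nearly down. The force is still low, so I'll keep pressing.

Request:
carry_out(translation=[[0,0,-1],[0,0,-1],[0,0,-2],[0,0,-2],[0,0,-3],[0,0,-3],[0,0,-4],[0,0,-4],[0,0,-4],[0,0,-4]], twist=[0,0,0,0,0,0,0,0,0,0])

```text
time_s: 6.65
tcp_pos: [615.2, 117.1, 97.7]
orientation: [0.317, 0.949, 0.0, 0.001]
contact_force: [-2.6, 0.8, 13.5]
gripper_width: -0.2
gripper_force: 6.3
```

Request:
carry_out(translation=[[0,0,40],[0,0,90],[0,0,140],[-15,-50,180],[-30,-100,184],[-45,-150,184],[-60,-200,184],[-75,-250,184],[-90,-290,184],[-95,-312,184]], twist=[0,0,0,3,7,11,15,19,22,22], jaw=1)

```text
time_s: 7.9
tcp_pos: [518.6, -197.0, 280.0]
orientation: [0.13, 0.991, -0.0, -0.0]
contact_force: [-0.5, 0.0, 0.1]
gripper_width: 85.4
gripper_force: 0.0
```

```bash
python3 - <<'E'
from h import *
from cell import bot
o=bot.get_obs();print({k:np.round(o[k],3).tolist() for k in ["time_s","tcp_pos","orientation","contact_force","gripper_width","joint_positions"]})
ims={}
for n in ["wrist","top","side"]:
    c=bot.capture(n);np.savez(f"pics/{n}3.npz",**c);ims[n]=c["frame"]
o=np.zeros((600,640,3),np.uint8);o[:400]=ims["wrist"];o[400:600,:300]=cv2.resize(ims["side"][115:182,250:350],(300,200),interpolation=cv2.INTER_CUBIC)
o[400:600,320:620]=cv2.resize(ims["side"][230:297,285:385],(300,200),interpolation=cv2.INTER_CUBIC)
cv2.imwrite("pics/v3.png",o[:,:,::-1])
E
```

```text
{'time_s': 7.9, 'tcp_pos': [518.581, -196.956, 280.014], 'orientation': [0.13, 0.991, -0.0, -0.0], 'contact_force': [-0.456, 0.01, 0.095], 'gripper_width': 85.422, 'joint_positions': [-0.447, 0.329, 1.601, -0.0, 1.212, -1.756]}
```

View pics/v3.png

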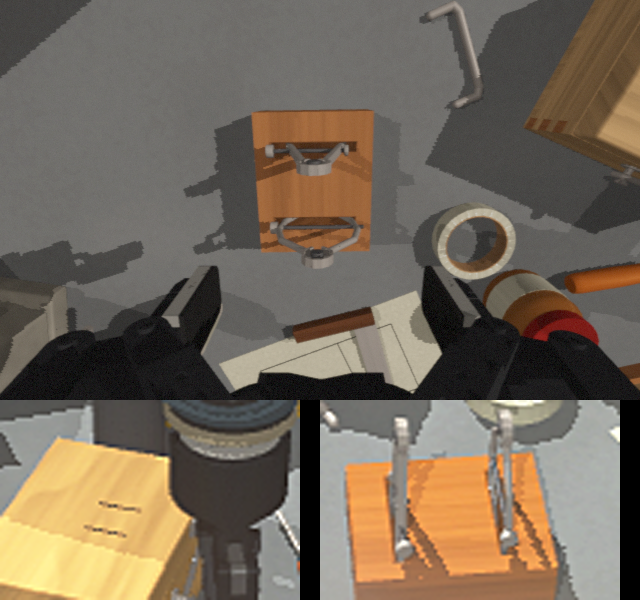

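Step 1 looks met. The dividers are the near pair: bow at wrist (315,163), nut at (270,150), rod running to (348,150). The calipers are the farther pair, with bow at (316,258). The jaw axis lies parallel to the rod in this view.

```bash
python3 - <<'E'
from h import *
f,K,T=load("pics/wrist3.npz");fs,Ks,Ts=load("pics/side3.npz");ft,Kt,Tt=load("pics/top3.npz")
def grey(f,box):
    x0,y0,x1,y1=box;h=cv2.cvtColor(f,cv2.COLOR_RGB2HSV)[y0:y1,x0:x1];return (h[...,1]<70)&(h[...,2]>90)
m=grey(f,(258,138,368,180))
for y in range(140,180,2):
    xs=np.where(m[y-138])[0]
    if len(xs): 
        r=np.split(xs,np.where(np.diff(xs)>1)[0]+1);print(y,[(int(a[0]+258),int(a[-1]+258)) for a in r])
m=grey(fs,(300,228,322,290))
print("side")
for y in range(228,290,4):
    xs=np.where(m[y-228])[0]
    if len(xs): print(y,xs[0]+300,xs[-1]+300)
# block edges
h=cv2.cvtColor(f,cv2.COLOR_RGB2HSV);o=(h[...,1]>110)&(h[...,0]<15)&(h[...,2]>90);o[:, :200]=0;o[:,400:]=0;o[:100]=0;o[265:]=0
for y in (130,180,200,240): xs=np.where(o[y])[0];print(y,xs[0],xs[-1])
for x in (262,310,362): ys=np.where(o[:,x])[0];print("col",x,ys[0],ys[-1])
print(T.round(3).tolist(),K[0])
for z in (145,150): print(plane(K,T,[[314.5,165]],z))
print(plane(K,T,[[254,112],[373,110],[260,250],[371,250]],55))
E
```

```text
144 [(288, 291), (338, 344)]
146 [(266, 273), (286, 288), (290, 294), (336, 348)]
148 [(265, 273), (292, 295), (334, 340), (344, 348)]
150 [(265, 273), (292, 297), (332, 340), (344, 348)]
152 [(265, 273), (294, 298), (331, 340), (345, 347)]
154 [(266, 273), (296, 300), (327, 339), (346, 347)]
156 [(267, 273), (292, 292), (297, 302), (326, 337)]
158 [(298, 303), (323, 335)]
160 [(297, 300), (304, 307), (321, 325), (327, 334)]
162 [(296, 301), (316, 317), (326, 332)]
164 [(296, 306), (311, 331)]
166 [(297, 330)]
168 [(297, 330)]
170 [(297, 330)]
172 [(298, 330)]
174 [(301, 324)]
side
228 300 321
232 300 321
236 300 321
240 300 321
244 300 321
248 300 321
252 309 313
256 308 313
260 308 313
264 308 313
268 309 313
272 310 313
276 310 312
280 310 315
130 253 372
180 256 371
200 258 370
240 260 369
col 262 111 251
col 310 110 246
col 362 110 250
[[0.259, 0.923, 0.285, 446.198], [0.966, -0.247, -0.075, -176.682], [0.001, 0.295, -0.956, 404.642], [0.0, 0.0, 0.0, 1.0]] [345.50590556   0.         320.84905391]
[[ 492.11055455 -193.71482716  145.        ]]
[[ 491.2263942  -193.38682876  150.        ]]
[[ 442.16672087 -242.9559033    55.        ]
 [ 470.42092659 -130.09709943   55.        ]
 [ 583.94995579 -282.74275536   55.        ]
 [ 615.6804308  -164.38527147   55.        ]]
```

Request:
carry_out(translation=[[-27,3,0],[-27,3,-20],[-27,3,-45],[-27,3,-70],[-27,3,-95],[-27,3,-120],[-27,3,-140],[-27,3,-160],[-27,3,-172],[-27,3,-178]], twist=[0,0,0,0,0,0,0,0,0,0], jaw=1, grip_force=25)

```text
time_s: 9.3
tcp_pos: [492.7, -191.6, 101.9]
orientation: [0.129, 0.992, 0.0, -0.0]
contact_force: [0.3, -0.7, 0.4]
gripper_width: 85.4
gripper_force: 0.0
```

Request:
carry_out(translation=[[0,0,0],[0,0,0],[0,0,0],[0,0,0],[0,0,0],[0,0,0],[0,0,0],[0,0,0],[0,0,0],[0,0,0]], twist=[0,0,0,0,0,0,0,0,0,0], jaw=-0.15)

```text
time_s: 10.55
tcp_pos: [493.1, -192.5, 102.9]
orientation: [0.13, 0.992, -0.0, 0.001]
contact_force: [-0.6, -0.8, 6.6]
gripper_width: 36.4
gripper_force: 3.3
```

```bash
python3 - <<'E'
from h import *
from cell import bot
o=bot.get_obs();print({k:np.round(o[k],3).tolist() for k in ["time_s","tcp_pos","contact_force","torque","gripper_width","gripper_force"]})
ims={}
for n in ["wrist","side"]:
    c=bot.capture(n);np.savez(f"pics/{n}4.npz",**c);ims[n]=c["frame"]
o=np.zeros((600,640,3),np.uint8);o[:400]=ims["wrist"]
o[400:600,320:620]=cv2.resize(ims["side"][230:297,285:385],(300,200),interpolation=cv2.INTER_CUBIC)
cv2.imwrite("pics/v4.png",o[:,:,::-1])
E
```

```text
{'time_s': 10.55, 'tcp_pos': [493.123, -192.47, 102.929], 'contact_force': [-0.622, -0.849, 6.646], 'torque': [-0.131, 0.007, -0.019], 'gripper_width': 36.362, 'gripper_force': 3.313}
```

View pics/v4.png

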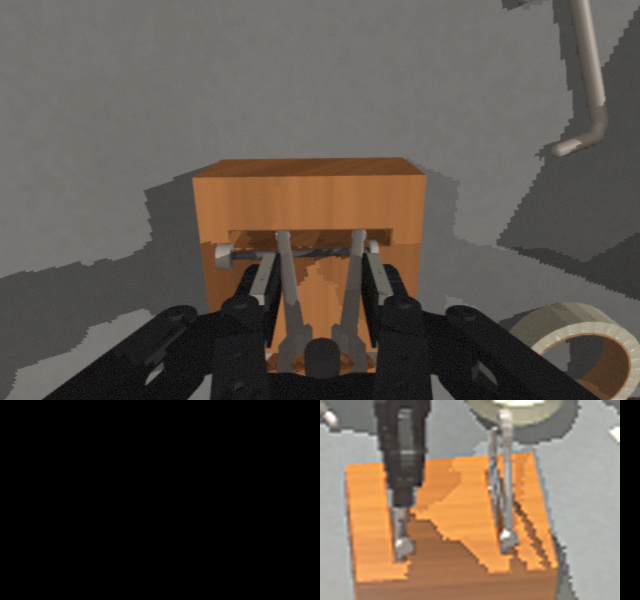

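The legs are straddled symmetrically (tips near (282,235) and (362,235), pad centre ≈ 321), so the grasp looks good. Now I'll squeeze a little more and lift.

Request:
carry_out(translation=[[0,0,0],[0,0,0],[0,0,0],[0,0,5],[0,0,15],[0,0,30],[0,0,50],[0,0,75],[0,0,95],[0,0,105]], twist=[0,0,0,0,0,0,0,0,0,0], jaw=-0.25)

```text
time_s: 11.9
tcp_pos: [492.9, -192.2, 209.0]
orientation: [0.13, 0.992, -0.0, 0.001]
contact_force: [0.2, -0.1, -1.1]
gripper_width: 31.8
gripper_force: 6.4
```

Request:
carry_out(translation=[[0,0,15],[0,0,30],[0,0,40],[0,0,40],[0,0,40],[0,0,40],[0,0,40],[0,0,40],[0,0,40],[0,0,40]], twist=[0,0,0,0,0,0,0,0,0,0])

```text
time_s: 13.15
tcp_pos: [492.6, -192.2, 247.3]
orientation: [0.13, 0.992, 0.0, -0.0]
contact_force: [-0.0, -0.3, -1.5]
gripper_width: 31.9
gripper_force: 6.4
```

```bash
python3 - <<'E'
from h import *
from cell import bot
o=bot.get_obs();print({k:np.round(o[k],3).tolist() for k in ["time_s","tcp_pos","contact_force","torque","gripper_width","gripper_force"]})
ims={}
for n in ["wrist","side","top"]:
    c=bot.capture(n);np.savez(f"pics/{n}5.npz",**c);ims[n]=c["frame"]
o=np.zeros((600,640,3),np.uint8);o[:400]=ims["wrist"]
o[400:600,:200]=ims["side"][150:350,230:430]
o[400:600,220:620]=cv2.resize(ims["side"][200:270,275:415],(400,200),interpolation=cv2.INTER_CUBIC)
cv2.imwrite("pics/v5.png",o[:,:,::-1])
E
```

```text
{'time_s': 13.15, 'tcp_pos': [492.635, -192.165, 247.28], 'contact_force': [-0.049, -0.333, -1.524], 'torque': [0.066, 0.012, 0.002], 'gripper_width': 31.886, 'gripper_force': 6.419}
```

View pics/v5.png

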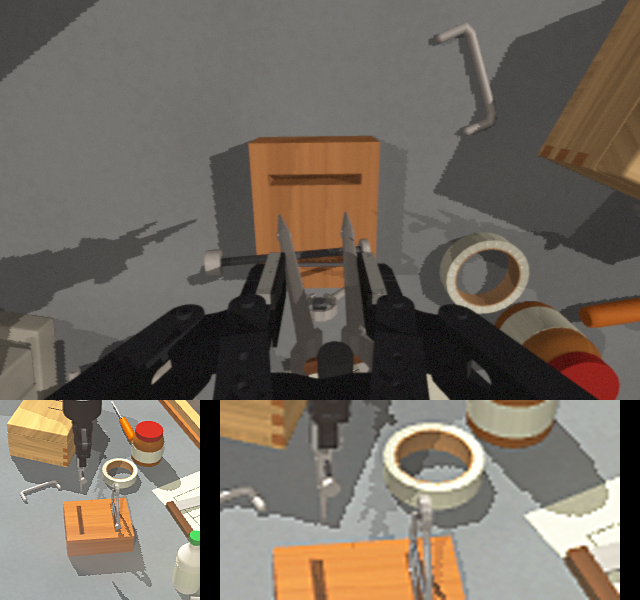

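The dividers are out and held, with their points at wrist (281,215) and (346,212). Next I'll compute where the points sit relative to the TCP.

```bash
python3 - <<'E'
from h import *
f,K,T=load("pics/wrist5.npz")
t=np.array([492.6,-192.2])
for z in (155,160,165):
    P=plane(K,T,[[280.5,213],[345.5,210]],z)[:,:2];d=P[1]-P[0];print(z,P.round(1),np.linalg.norm(d).round(1),np.degrees(np.arctan2(d[1],d[0])).round(1),"mid-tcp",(P.mean(0)-t).round(1))
E
```

```text
155 [[ 483.8 -216.3]
 [ 492.9 -174.3]] 43.0 77.8 mid-tcp [-4.2 -3.1]
160 [[ 482.4 -215.3]
 [ 491.2 -174.2]] 42.0 77.8 mid-tcp [-5.8 -2.6]
165 [[ 480.9 -214.3]
 [ 489.6 -174.2]] 41.1 77.8 mid-tcp [-7.4 -2. ]
```

Request:
carry_out(translation=[[0,5,5],[2,15,12],[5,30,18],[9,50,20],[14,75,20],[19,100,20],[24,125,20],[29,150,20],[34,175,20],[38,195,20]], twist=[0,-1,-2,-4,-6,-8,-10,-11,-12,-13])

```text
time_s: 14.55
tcp_pos: [530.8, 4.4, 267.9]
orientation: [0.241, 0.97, 0.0, 0.0]
contact_force: [0.6, 0.2, -1.6]
gripper_width: 32.0
gripper_force: 6.4
```

Request:
carry_out(translation=[[4,25,0],[9,50,0],[14,75,0],[19,100,0],[23,125,0],[26,145,-5],[28,160,-10],[29,170,-20],[30,175,-30],[30,176,-35]], twist=[-1,-3,-5,-7,-9,-10,-10,-10,-10,-10])

```text
time_s: 15.8
tcp_pos: [560.4, 178.7, 231.3]
orientation: [0.325, 0.946, -0.0, -0.001]
contact_force: [0.8, 0.5, -1.7]
gripper_width: 32.3
gripper_force: 6.4
```

```bash
python3 - <<'E'
from h import *
from cell import bot
o=bot.get_obs();print({k:np.round(o[k],3).tolist() for k in ["time_s","tcp_pos","contact_force","torque","gripper_width","gripper_force"]})
ims={}
for n in ["wrist","side","top"]:
    c=bot.capture(n);np.savez(f"pics/{n}6.npz",**c);ims[n]=c["frame"]
o=np.zeros((600,800,3),np.uint8);o[:400,:640]=ims["wrist"]
o[400:600,:400]=cv2.resize(ims["wrist"][150:250,220:420],(400,200),interpolation=cv2.INTER_CUBIC)
o[400:600,400:]=cv2.resize(ims["side"][110:180,230:370],(400,200),interpolation=cv2.INTER_CUBIC)
cv2.imwrite("pics/v6.png",o[:,:,::-1])
E
```

```text
{'time_s': 15.8, 'tcp_pos': [560.392, 178.716, 231.291], 'contact_force': [0.776, 0.482, -1.72], 'torque': [-0.019, -0.003, -0.016], 'gripper_width': 32.344, 'gripper_force': 6.418}
```

View pics/v6.png

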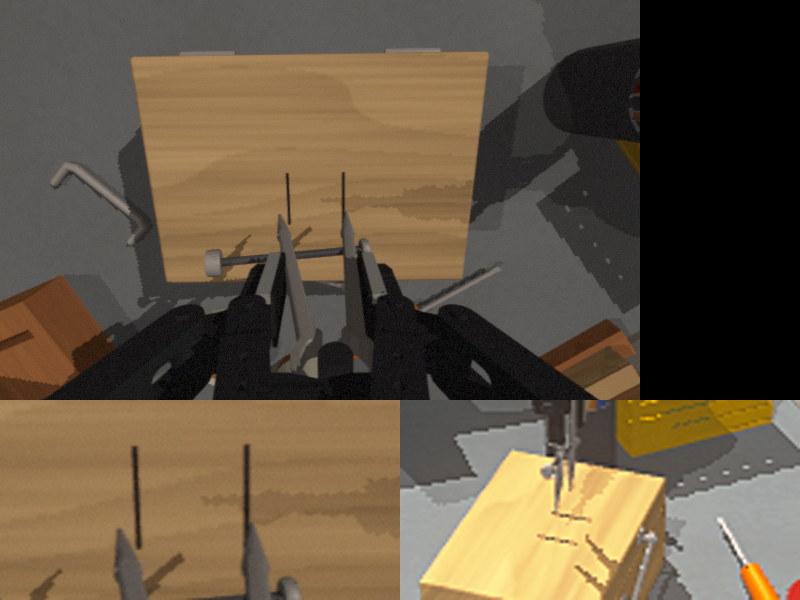

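The points are over the lid at wrist (280.5,214.5) and (345.5,211). The hook is closed in the side crop. Next I'll triangulate the points against the lines.

```bash
python3 - <<'E'
from h import *
f,K,T=load("pics/wrist6.npz");fs,Ks,Ts=load("pics/side6.npz")
s=lambda x,y:[230+(x-400)/2.857-.3,110+(y-400)/2.857-.3]
print(tri((K,T),[280.5,215],(Ks,Ts),s(557,513)),tri((K,T),[345.5,211.5],(Ks,Ts),s(572,491)))
gr=cv2.cvtColor(f,cv2.COLOR_RGB2GRAY).astype(int)
L=[]
for x0,y1 in ((280,222),(335,208)):
    sub=gr[168:y1,x0:x0+18];m=sub<sub.mean()-40;ys,xs=np.where(m);P=plane(K,T,np.c_[xs+x0,ys+168],110)[:,:2]
    mid=P.mean(0);v=np.linalg.svd(P-mid)[2][0];t=(P-mid)@v;L.append((mid,v));print("line mean",mid.round(1),np.degrees(np.arctan2(v[1],v[0])).round(1),np.ptp(t).round(1),"ends",(mid+v*t.max()).round(1),(mid+v*t.min()).round(1))
for z in (140,144,148): print(z,plane(K,T,[[280.5,215],[345.5,211.5]],z)[:,:2].round(1).tolist())
E
```

```text
(array([542.36817517, 159.98678122, 141.00031044]), np.float64(1.382674737180423)) (array([568.00721552, 194.61644871, 138.22988996]), np.float64(0.42468077058978626))
line mean [541.2 163.9] -37.1 37.0 ends [556.7 152.3] [527.2 174.5]
line mean [562.8 198.6] -36.3 26.6 ends [572.9 191.2] [551.5 206.9]
140 [[543.3, 159.5], [567.7, 194.8]]
144 [[542.5, 160.8], [566.5, 195.4]]
148 [[541.7, 162.0], [565.2, 196.0]]
```

Request:
carry_out(translation=[[0,0,-4],[0,0,-8],[0,0,-12],[0,0,-16],[0,0,-19],[0,0,-22],[0,0,-24],[0,0,-24],[0,0,-24],[0,0,-24]], twist=[0,0,0,0,0,0,0,0,0,0])

```text
time_s: 17.2
tcp_pos: [560.7, 178.8, 208.4]
orientation: [0.325, 0.946, 0.0, 0.0]
contact_force: [0.6, 1.0, -1.3]
gripper_width: 31.8
gripper_force: 6.4
```

```bash
python3 - <<'E'
from h import *
from cell import bot
o=bot.get_obs();print({k:np.round(o[k],3).tolist() for k in ["time_s","tcp_pos","contact_force","gripper_width","gripper_force"]})
ims={}
for n in ["wrist","side","top"]:
    c=bot.capture(n);np.savez(f"pics/{n}7.npz",**c);ims[n]=c["frame"]
o=np.zeros((600,800,3),np.uint8)
o[:400]=cv2.resize(ims["wrist"][150:250,220:420],(800,400),interpolation=cv2.INTER_CUBIC)
o[400:,:400]=cv2.resize(ims["side"][130:180,260:360],(400,200),interpolation=cv2.INTER_CUBIC)
o[400:,400:]=cv2.resize(ims["top"][185:235,220:320],(400,200),interpolation=cv2.INTER_CUBIC)
cv2.imwrite("pics/v7.png",o[:,:,::-1])
E
```

```text
{'time_s': 17.2, 'tcp_pos': [560.708, 178.846, 208.428], 'contact_force': [0.581, 1.026, -1.299], 'gripper_width': 31.793, 'gripper_force': 6.42}
```

View pics/v7.png

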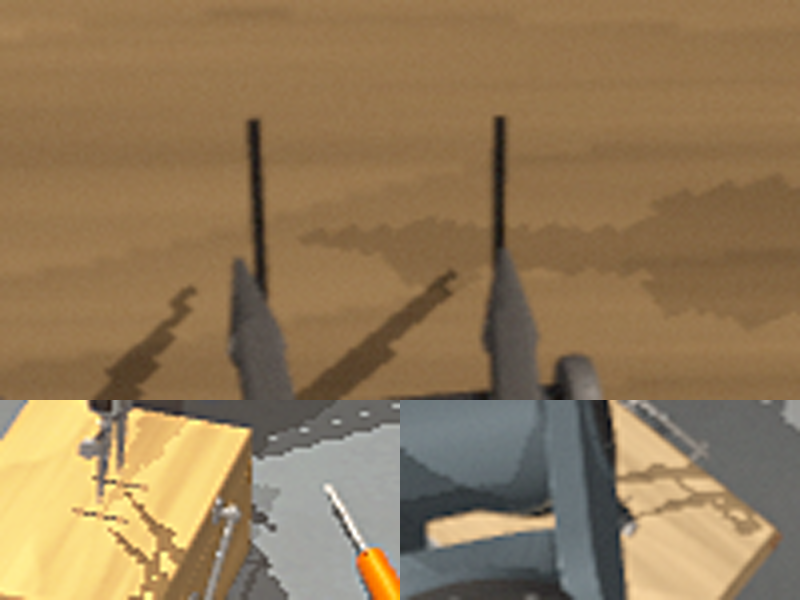

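The points are at wrist (280,215) and (345.7,212), with their shadows (268,222) and (334,218) still apart. That puts them roughly 11–12 mm above the lid. Now I'll compute the corrections.

```bash
python3 - <<'E'
from h import *
f,K,T=load("pics/wrist7.npz")
y=np.array([-.602,-.799]);x=np.array([-.799,.602])
l=[plane(K,T,p,110)[:,:2] for p in ([[220+254/4-.4,150+120/4],[220+260/4-.4,150+270/4]],[[220+500/4-.4,150+117/4],[220+499/4-.4,150+240/4]])]
for L in l:
    d=L[1]-L[0];print("line far end",L[0].round(1),"ang",np.degrees(np.arctan2(d[1],d[0])).round(1))
far=np.array([a[0] for a in l]);mid=far-20*x*1
print("mids",mid.round(1),"own y",(mid@y).round(1),"own x",(mid@x).round(1))
for z in (119,121,123):
    P=plane(K,T,[[220+239/4-.4,150+258/4-.4],[220+503/4-.4,150+247/4-.4]],z)[:,:2];print(z,P.round(1).tolist(),"err y",((P-mid)@y).round(1),"err x",((P-mid)@x).round(1))
E
```

```text
line far end [527.4 174.6] ang -37.5
line far end [551.9 206.9] ang -37.2
mids [[543.3 162.5]
 [567.9 194.9]] own y [-457.  -497.6] own x [-336.3 -336.4]
119 [[542.4, 160.1], [567.4, 195.3]] err y [2.5 0. ] err x [-0.7  0.7]
121 [[542.0, 160.7], [566.8, 195.5]] err y [2.3 0.2] err x [-0.   1.3]
123 [[541.6, 161.3], [566.2, 195.8]] err y [2.  0.3] err x [0.7 2. ]
```

Request:
carry_out(translation=[[0,0,0],[1,1,0],[1,1,-1],[1,1,-2],[1,1,-3],[1,1,-4],[1,1,-5],[1,1,-6],[1,1,-6],[1,1,-6]], twist=[0,0,0,0,0,0,0,0,0,0], jaw=-0.27)

```text
time_s: 18.6
tcp_pos: [561.7, 179.8, 202.3]
orientation: [0.325, 0.946, 0.0, 0.0]
contact_force: [0.2, -0.4, -1.8]
gripper_width: 31.2
gripper_force: 6.9
```

```bash
python3 - <<'E'
from h import *
from cell import bot
o=bot.get_obs();print({k:np.round(o[k],3).tolist() for k in ["time_s","tcp_pos","contact_force","gripper_width","gripper_force"]})
ims={}
for n in ["wrist","side"]:
    c=bot.capture(n);np.savez(f"pics/{n}8.npz",**c);ims[n]=c["frame"]
o=np.zeros((600,800,3),np.uint8)
o[:400]=cv2.resize(ims["wrist"][150:250,220:420],(800,400),interpolation=cv2.INTER_CUBIC)
o[400:,:400]=cv2.resize(ims["side"][130:180,260:360],(400,200),interpolation=cv2.INTER_CUBIC)
cv2.imwrite("pics/v8.png",o[:,:,::-1])
E
```

```text
{'time_s': 18.6, 'tcp_pos': [561.661, 179.831, 202.32], 'contact_force': [0.198, -0.401, -1.758], 'gripper_width': 31.176, 'gripper_force': 6.941}
```

View pics/v8.png

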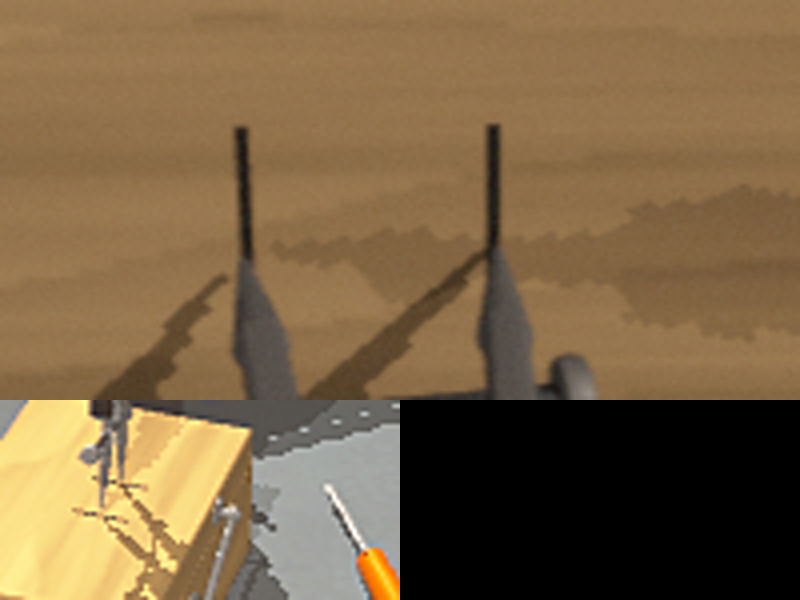

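The points now sit at wrist crop (245,258) and (494,246), both in line with the pencil lines, a few mm above the lid by their shadows. The hook is still closed. I'll lower them the last few mm.

Request:
carry_out(translation=[[0,0,0],[0,0,-1],[0,0,-1],[0,0,-2],[0,0,-2],[0,0,-3],[0,0,-3],[0,0,-3],[0,0,-3],[0,0,-3]], twist=[0,0,0,0,0,0,0,0,0,0])

```text
time_s: 19.95
tcp_pos: [561.7, 179.8, 199.4]
orientation: [0.325, 0.946, 0.0, 0.0]
contact_force: [0.7, -0.3, 0.9]
gripper_width: 31.1
gripper_force: 6.9
```

```bash
python3 - <<'E'
from h import *
from cell import bot
o=bot.get_obs();print({k:np.round(o[k],3).tolist() for k in ["time_s","tcp_pos","contact_force","gripper_width","gripper_force"]})
ims={}
for n in ["wrist","side"]:
    c=bot.capture(n);np.savez(f"pics/{n}9.npz",**c);ims[n]=c["frame"]
o=np.zeros((600,800,3),np.uint8)
o[:400]=cv2.resize(ims["wrist"][150:250,220:420],(800,400),interpolation=cv2.INTER_CUBIC)
o[400:,:400]=cv2.resize(ims["side"][130:180,260:360],(400,200),interpolation=cv2.INTER_CUBIC)
cv2.imwrite("pics/v9.png",o[:,:,::-1])
E
```

```text
{'time_s': 19.95, 'tcp_pos': [561.707, 179.817, 199.367], 'contact_force': [0.687, -0.339, 0.914], 'gripper_width': 31.129, 'gripper_force': 6.9}
```

View pics/v9.png

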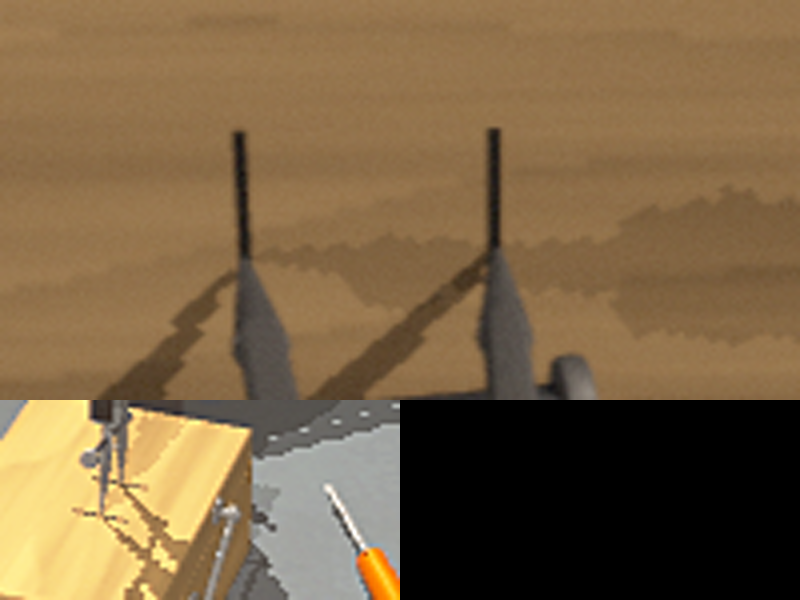

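The shadow tips now meet both points, which sit on the lines at crop (244,257) and (494,247). There is about 2.7 N of contact, so I'll back off 1 mm and let it settle.

Request:
carry_out(translation=[[0,0,0.5],[0,0,1],[0,0,1],[0,0,1],[0,0,1],[0,0,1],[0,0,1],[0,0,1],[0,0,1],[0,0,1]], twist=[0,0,0,0,0,0,0,0,0,0])

```text
time_s: 21.3
tcp_pos: [561.7, 179.8, 200.3]
orientation: [0.325, 0.946, -0.0, 0.0]
contact_force: [0.9, 0.5, -1.6]
gripper_width: 31.3
gripper_force: 6.9
```

```bash
python3 - <<'E'
from cell import bot
o=bot.get_obs();print(o["contact_force"],o["gripper_force"],o["tcp_pos"],abs(o["qvel"]).max());print(bot.job_done())
E
```

```text
[ 0.87461865  0.45368704 -1.59314086] 6.947776204906404 [561.65466245 179.8325519  200.29129314] 0.0018759947067186603
the job is handed in; nothing more can be done
None
```

The hook is closed on its stud, and I've handed the job in holding the dividers upright, one point on each pencil line about a millimetre above the lid; the hand-in returned no verdict.

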